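Tuck the button organizer into the corner ledge

ROBOT

A 6-joint arm with a two-finger parallel gripper is mounted at the origin on the work surface. World frame = base frame: x ahead of the robot, y to its left, z up, the work surface at z = 0. Lengths are in mm, angles in rad, forces in N, time in s.
With the tool pointing down it reaches from about 400 to 825 mm from the base axis. Payload 7 kg.
Tool frame: the origin (TCP) lies at the very end of the fingers, on their centre line; the grasp point (between the pads) lies 19 mm behind it; z points along the fingers, y is the direction in which the jaws open and shut (so a half turn about z gives the same grasp; the last joint's range is limited). The gripper opens to 88 mm and grips with 3 to 60 N. Pads are 19 mm wide; open, the fingers measure 130 mm over their backs; the gripper's body (78 mm by 193 mm) begins 47 mm behind the grasp point.
Start: joints at [1.625, 0.359, 0.012, 0, -1.224, -0.288], TCP at [156.392, 656.61, 226.561] pointing down, gripper open.
Joint ranges: [-3.07, 3.07], [-1.43, 2.12], [-1.02, 1.25], [-3.03, 1.67], [-3.05, -0], [-3.03, 3.03]. Speed limits (rad/s): [2.39, 2.39, 3.01, 3.14, 3.14, 3.14].

INTERFACE

Orientations are given as a unit quaternion [x, y, z, w].
In Python, from plant import bot gives the robot as it stands. Calls block until the motion is done:
- bot.move_ptp(position, orientation): joint-space move of the TCP to a pose.
- bot.line_to(position, velocity=150, ori=None): straight line of the TCP; ori=None keeps the orientation; velocity is the mean speed in mm/s.
- bot.move_joints(angles): joint-space move.
- bot.move_gripper(opening, force=None): finger opening in mm; force is the grip in N (None keeps the last); returns when the fingers have stopped.
- bot.pause(seconds).
- bot.solve_ik(position, orientation): joint angles nearest the present ones, or None.
- bot.read_state(): the state.
- bot.camera(name): name is "side" or "top"; returns the picture (420x560x3 uint8, red, green, blue); there is no depth.
- bot.get_calibration(name): a dict with "fx", "fy", "cx", "cy" (pixels), "distortion" ([k1, k2, p1, p2, k3] as OpenCV has them; the pictures are not rectified), "view" (4x4, takes a point from world to camera coordinates). Camera axes: x right, y up, looking along -z (the intrinsics and any distortion apply to the point x, -y, -z); pixel columns grow to the right and rows downward; lengths in mm; the calibration is good to about 2 mm. A picture is of the moment at which its call begins. get_calibration takes no time and is no camera call.
A pose or a line that the arm cannot do raises bot.Unreachable and nothing moves.
- bot.close_job(): hands the job in, once; it reports no verdict.
The state is a dict: "t": time; "joint_pos": joint angles; "qvel": joint speeds; "tau": joint torques, N m; "tcp_pos": TCP position; "eef_rot": TCP orientation; "contact_force": force on the tool from outside, world axes, zero at the start; "moment": the same for the moment, N m; "width": finger opening in mm.
Only numpy, scipy, OpenCV 4.12 (cv2) and the standard library are available. Lean on these libraries where they do the work, as an engineer would, in place of code of your own. Each camera call takes 0.05 s, during which the arm holds its last target.

TASK

Push the green button organizer along the counter into the inside corner of the L-shaped wooden ledge, so that one of its long sides lies flush along the longer ledge and one end is up against the shorter ledge. Slide it with the fingers only, keeping it flat on the counter: do not lift or tip it, and leave the shoe trees, the coin bowl and the boot jack where they are. Finish with the hand clear of everything.

Things in the scene. Friction and masses are not known exactly. Their poses are not given: they have to be found in the camera images.
- organizer: loose green plastic button organizer, a closed flat box with two rows of four shut flip-top lids; 96 mm along its x, 170 mm along its y, 38 mm high, 0.3 to 0.65 kg, upright sides, too wide to grip. Origin: centre of its underside. Starts flat, clear of the ledges, in the quarter x < 0, y < 0 of the corner's frame, its x axis within 0.4 rad of the corner's x axis.
- corner: L-shaped dark wooden ledge fixed to the counter, 22 mm high, 18 mm thick. Origin: the inside corner, at counter height. Longer ledge: inner face at x = 0 of this frame, from the origin 340 mm to -y, wood on +x (far from the robot). Shorter ledge: inner face at y = 0, 120 mm to -x, wood on +y (left). Tucked in, the organizer's centre is at x -48, y -85 mm here, its y axis parallel to this y.
- coin_bowl: loose tan ceramic bowl filled with coins, 120 mm across, 52 mm high, near the robot, to the left of the work; bystander. Origin: centre of its underside.
- shoe_tree_a: loose cedar shoe tree lying along its x, 255 mm long (toe at +x), 72 mm wide, 70 mm high at the heel knob, to the right; bystander. Origin: underside, about the middle.
- shoe_tree_b: the other cedar shoe tree of the pair, alike, lying farther right; bystander. Origin: underside, about the middle.
- boot_jack: loose black plastic boot jack, a sloping board with a forked raised end at -x, 290 mm long in x, 110 mm wide, 60 mm high, to the left of the ledge; bystander. Origin: underside, about the middle.
Mind the look-alikes: they are no part of the job. There is more than one size of the organizer; the one meant has the size given above.

How it is judged:
By the outcome, as a careful person would: the job done as asked, in the order asked, and still so for the second after the job is handed in, with the robot touching nothing.
It also fails if it takes over 67 s, if anything falls off the work surface, if the arm or the gripper's body presses on something with over 40 N, if the wrist force passes 120 N, or if a joint passes its speed limit or range.

## Working session

There is one attempt and no reset: what is moved stays moved. The work goes in short steps, each a Python script; the robot and the scene stay as the last script left them, time stands still between calls to the robot, and variables do not carry over. Pictures are saved under pics/ and viewed, and the job is handed in when it is done.

```bash
ls; mkdir -p pics
python3 - <<'E'
from plant import bot
import cv2
for n in("top","side"):
    im=bot.camera(n); cv2.imwrite(f"pics/{n}0.png",cv2.cvtColor(im,cv2.COLOR_RGB2BGR))
    c=bot.get_calibration(n); print(n,{k:(v if k!='view' else [[round(float(a),3) for a in r] for r in v]) for k,v in c.items()})
s=bot.read_state();print(s)
E
```

```text
pics
top {'fx': 464.77817822676315, 'fy': 464.77817822676315, 'cx': 278.1904230768725, 'cy': 205.23640556535508, 'distortion': array([-0.02338771,  0.        ,  0.        ,  0.        ,  0.        ]), 'view': [[0.009, -1.0, 0.01, -50.73], [0.991, 0.01, 0.131, -452.803], [-0.131, 0.008, 0.991, -1577.295], [0.0, 0.0, 0.0, 1.0]]}
side {'fx': 531.1364855773032, 'fy': 531.1364855773032, 'cx': 276.2388996021607, 'cy': 204.96993838730924, 'distortion': array([-0.12445894,  0.        ,  0.        ,  0.        ,  0.        ]), 'view': [[0.843, -0.538, -0.014, -401.206], [0.409, 0.624, 0.665, -220.119], [-0.349, -0.566, 0.746, -1260.917], [0.0, 0.0, 0.0, 1.0]]}
{'t': 0.1, 'joint_pos': array([ 1.62510540e+00,  3.59325577e-01,  1.11706403e-02, -2.86469841e-04,
       -1.22416028e+00, -2.88139024e-01]), 'qvel': array([ 2.78840554e-05, -2.24467740e-03,  1.69140547e-03,  4.80602246e-04,
        1.60055104e-03, -1.40586224e-03]), 'tau': array([-8.47602823e-04, -5.84162271e+01,  2.93751812e+01,  7.01550320e+00,
        1.01984519e-02, -4.22915753e-05]), 'tcp_pos': array([156.30884903, 656.19351044, 225.72249054]), 'eef_rot': array([ 9.93167241e-01, -1.16697200e-01, -3.30862794e-06,  7.71285014e-04]), 'contact_force': array([-0.80232678, -0.2364583 ,  0.09481233]), 'moment': array([-0.0214197 ,  0.03506524, -0.03796145]), 'width': 87.75433732245463}
```

View pics/top0.png

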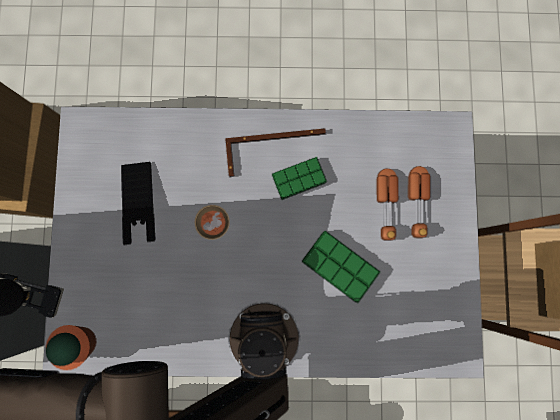

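View pics/side0.png

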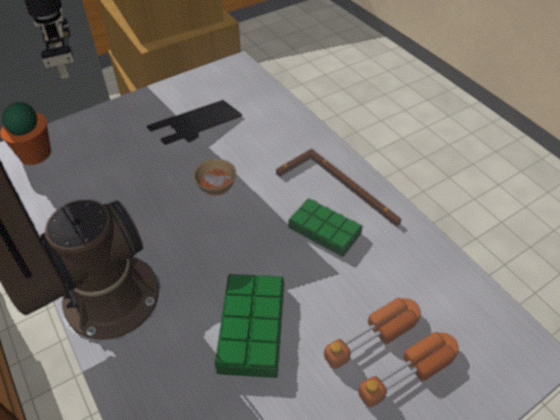

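Top view: the ledge's corner is at about (228,138). It has a long arm to (331,131) and a short arm to (232,176). There are two green candidates, A at (300,178) and B at (341,266). The coin bowl is at (212,222), the jack at (138,203), and the trees at (388,205) and (420,200). The green cactus at (70,347) is not a candidate. Next I'll measure the sizes.

```bash
cat > h.py <<'E'
from plant import bot
import numpy as np, cv2
def ray(n,uv):
    c=bot.get_calibration(n);K=np.array([[c['fx'],0,c['cx']],[0,c['fy'],c['cy']],[0,0,1]])
    p=cv2.undistortPoints(np.array(uv,float).reshape(-1,1,2),K,np.array(c['distortion'])).reshape(-1,2)
    V=np.array(c['view']);d=np.c_[p[:,0],-p[:,1],-np.ones(len(p))]@V[:3,:3]
    return -V[:3,:3].T@V[:3,3],d
def plane(n,uv,z):
    o,d=ray(n,uv);return (o+d*((z-o[2])/d[:,2])[:,None])[:,:2]
def save(n,name):
    im=bot.camera(n);cv2.imwrite(f"pics/{name}.png",cv2.cvtColor(im,cv2.COLOR_RGB2BGR));return im
def green(im):
    h=cv2.cvtColor(im,cv2.COLOR_RGB2HSV);m=cv2.inRange(h,(45,90,25),(80,255,255))
    m=cv2.morphologyEx(m,cv2.MORPH_CLOSE,np.ones((5,5)))
    return [c for c in cv2.findContours(m,cv2.RETR_EXTERNAL,cv2.CHAIN_APPROX_NONE)[0] if cv2.contourArea(c)>300]
E
python3 - <<'E'
from h import *
for n in("top","side"):
    im=cv2.cvtColor(cv2.imread(f"pics/{n}0.png"),cv2.COLOR_BGR2RGB)
    for c in green(im):
        P=plane(n,c,38).astype(np.float32);r=cv2.minAreaRect(P)
        print(n,c.reshape(-1,2).mean(0).round(),np.round(r[0]),np.round(r[1]),round(r[2],1),cv2.boxPoints(r).round().tolist())
for n,px in (("top",[(228,138),(331,131),(232,176)]),):
    print(plane(n,px,22).round(), plane(n,[(212,222)],52),plane(n,[(379,239),(397,239),(380,170)],30))
t=cv2.imread("pics/top0.png");cv2.imwrite("pics/t1.png",cv2.resize(t[115:310,205:405],None,fx=3,fy=3,interpolation=cv2.INTER_CUBIC))
s=cv2.imread("pics/side0.png");cv2.imwrite("pics/s1.png",cv2.resize(s[140:265,260:415],None,fx=4,fy=4,interpolation=cv2.INTER_CUBIC))
E
```

```text
top [ 62. 350.] [-37. 666.] [ 94. 107.] 0.8 [[-85.0, 719.0], [-83.0, 612.0], [10.0, 613.0], [9.0, 720.0]]
top [341. 267.] [ 246. -259.] [234. 132.] 53.4 [[124.0, -314.0], [229.0, -392.0], [369.0, -204.0], [263.0, -126.0]]
top [299. 178.] [ 550. -117.] [ 96. 168.] 21.8 [[474.0, -57.0], [536.0, -212.0], [625.0, -177.0], [563.0, -21.0]]
side [250. 326.] [ 242. -261.] [249. 131.] 53.7 [[115.0, -323.0], [221.0, -400.0], [368.0, -199.0], [263.0, -122.0]]
side [325. 227.] [ 541. -126.] [109. 171.] 21.5 [[460.0, -67.0], [522.0, -225.0], [623.0, -186.0], [561.0, -27.0]]
side [ 19. 118.] [-21. 781.] [181. 101.] 87.3 [[-75.0, 694.0], [25.0, 689.0], [34.0, 869.0], [-67.0, 874.0]]
[[ 693.  134.]
 [ 723. -232.]
 [ 556.  116.]] [[390.68269537 177.8622086 ]] [[ 339.84805287 -393.84991031]
 [ 340.40257529 -456.04273027]
 [ 581.61576751 -402.07119731]]
```

View pics/t1.png

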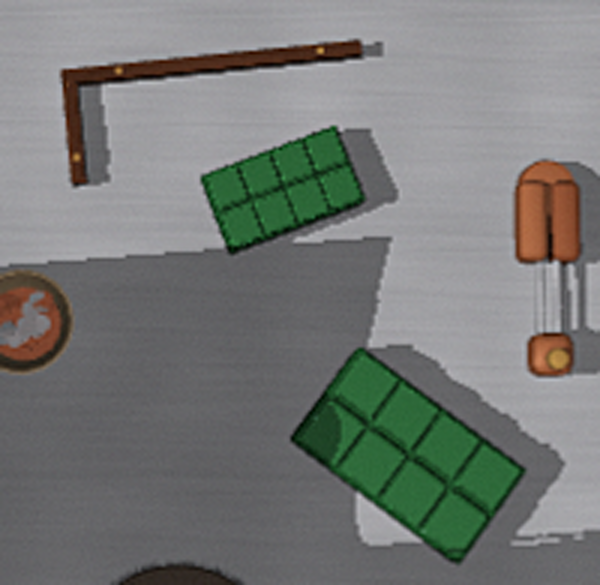

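View pics/s1.png

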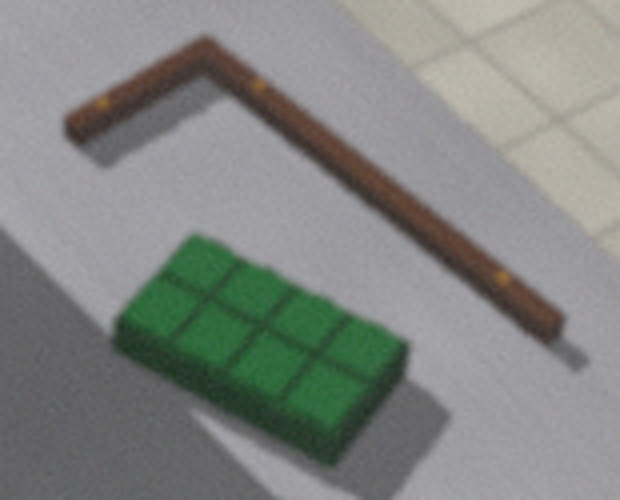

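A measures 96 x 168 mm at z=38, which matches the description. B measures 234 x 132 mm, so it is the look-alike. The crop shows A as a 2x4-lid box at pixel (300,178). Next I'll fit the ledge's inner faces.

```bash
cat >> h.py <<'E'
def ledge(im,n="top"):
    h=cv2.cvtColor(im,cv2.COLOR_RGB2HSV)
    m=((h[...,0]<15)|(h[...,0]>170))&(h[...,1]>110)&(h[...,2]<130)
    roi=np.zeros_like(m);roi[120:182,220:335]=1
    return (m&roi).astype(np.uint8)
E
python3 - <<'E'
from h import *
im=cv2.cvtColor(cv2.imread("pics/top0.png"),cv2.COLOR_BGR2RGB)
m=ledge(im);n,l,st,_=cv2.connectedComponentsWithStats(m);print(st[1:])
# grayscale check columns
for u in (250,280,310): print(u,[tuple(im[v,u]) [0] for v in range(128,148)],m[128:148,u])
for v in (155,168): print(v,[int(im[v,u,0]) for u in range(224,242)],m[v,224:242])
L=plane("top",[(u,np.where(m[125:150,u])[0].max()+125+.5) for u in range(240,322)],22)
T=plane("top",[(u,np.where(m[125:150,u])[0].min()+125-.5) for u in range(240,322)],22)
S=plane("top",[(np.where(m[v,225:245])[0].max()+225+.5,v) for v in range(150,174)],22)
S2=plane("top",[(np.where(m[v,225:245])[0].min()+225-.5,v) for v in range(150,174)],22)
def fl(P):
    a=cv2.fitLine(P.astype(np.float32),cv2.DIST_HUBER,0,.01,.01).ravel();return a
for P in (L,T,S,S2):
    a=fl(P);print(a, np.degrees(np.arctan2(a[1],a[0])))
a,b=fl(L),fl(S)
k=np.linalg.solve(np.c_[a[:2],-b[:2]],b[2:]-a[2:]);print("corner",a[2:]+k[0]*a[:2])
c=fl(T);nn=np.array([-a[1],a[0]]);print("thick",(c[2:]-a[2:])@nn,(fl(S2)[2:]-b[2:])@np.array([-b[1],b[0]]))
# side: corner & ends at z=22 by eye of crop
print(plane("side",[(260+548/4,140+332/4),(260+75/4,140+130/4)],22).round(1), "side")
E
```

```text
[[226 129 100  47 638]]
250 [np.uint8(162), np.uint8(160), np.uint8(157), np.uint8(155), np.uint8(152), np.uint8(160), np.uint8(164), np.uint8(141), np.uint8(74), np.uint8(70), np.uint8(75), np.uint8(73), np.uint8(34), np.uint8(51), np.uint8(151), np.uint8(164), np.uint8(158), np.uint8(156), np.uint8(160), np.uint8(161)] [0 0 0 0 0 0 0 0 1 1 1 1 1 0 0 0 0 0 0 0]
280 [np.uint8(154), np.uint8(158), np.uint8(160), np.uint8(161), np.uint8(143), np.uint8(64), np.uint8(71), np.uint8(78), np.uint8(76), np.uint8(43), np.uint8(50), np.uint8(150), np.uint8(157), np.uint8(154), np.uint8(156), np.uint8(156), np.uint8(158), np.uint8(157), np.uint8(155), np.uint8(158)] [0 0 0 0 0 1 1 1 1 1 0 0 0 0 0 0 0 0 0 0]
310 [np.uint8(165), np.uint8(144), np.uint8(66), np.uint8(107), np.uint8(104), np.uint8(65), np.uint8(35), np.uint8(49), np.uint8(156), np.uint8(167), np.uint8(165), np.uint8(165), np.uint8(165), np.uint8(161), np.uint8(161), np.uint8(164), np.uint8(161), np.uint8(166), np.uint8(165), np.uint8(167)] [0 0 1 1 1 1 1 0 0 0 0 0 0 0 0 0 0 0 0 0]
155 [162, 167, 156, 90, 69, 68, 71, 66, 66, 107, 100, 100, 103, 100, 97, 121, 173, 164] [0 0 0 1 1 1 1 1 0 0 0 0 0 0 0 0 0 0]
168 [161, 163, 166, 156, 101, 108, 138, 105, 61, 53, 109, 98, 99, 100, 98, 98, 92, 114] [0 0 0 0 1 1 0 1 1 0 0 0 0 0 0 0 0 0]
[ 1.14326485e-01 -9.93443251e-01  6.96542969e+02 -5.20339813e+01] -83.43522
[ 1.1569563e-01 -9.9328470e-01  7.1523413e+02 -5.3656544e+01] -83.35625
[9.9428934e-01 1.0671802e-01 6.0722620e+02 1.1819175e+02] 6.126158
[9.9249476e-01 1.2228708e-01 6.1241583e+02 1.3455519e+02] 7.0241156
corner [676.1025   125.584305]
thick 18.383108 15.716167
[[ 713.  -213.3]
 [ 556.1  111.8]] side
```

Run:
```python
from h import *
im=cv2.cvtColor(cv2.imread("pics/top0.png"),cv2.COLOR_BGR2RGB)
g=im[...,0].astype(float)
# inner base edge (z=0): crossing of red=105 below the dark band ; outer top edge: crossing 115
def cross(col,lo,hi,th):  # going outward from dark lo to hi
    s=1 if hi>lo else -1
    for i in range(lo,hi,s):
        if col[i]<th<=col[i+s]: return i+s*(th-col[i])/(col[i+s]-col[i])
def fl(P): return cv2.fitLine(np.array(P,np.float32),cv2.DIST_HUBER,0,.01,.01).ravel()
base=[];outer=[]
for u in range(242,322):
    mid=int(round(np.interp(u,[250,280,310],[140,137.5,134])))
    b=cross(g[:,u],mid,mid+6,100);o=cross(g[:,u],mid-2,mid-9,112)
    if b: base.append((u,b))
    if o: outer.append((u,o))
A=fl(plane("top",base,0));O=fl(plane("top",outer,22))
n=np.array([-A[1],A[0]]);n*=np.sign(n[0]);print(A,np.degrees(np.arctan2(A[1],A[0]))+90,"thick",(O[2:]-A[2:])@n,len(base),len(outer))
# short ledge outer edge, left top z=22 (base hidden/visible?) 
so=[]
for v in range(148,174):
    o=cross(g[v],229 if v<160 else 230,222,115)
    if o: so.append((o,v))
S=fl(plane("top",so,22));print(S,np.degrees(np.arctan2(S[1],S[0])),len(so))
# inner face y=0 : outer minus 18
d=S[:2]*np.sign(S[0]);nn=np.array([d[1],-d[0]]);p=S[2:]+nn*18
k=np.linalg.solve(np.c_[A[:2],-d],p-A[2:]);print("corner(base)",A[2:]+k[0]*A[:2])
po=O[2:]-n*18;k=np.linalg.solve(np.c_[O[:2],-d],p-po);print("corner(outer-18)",po+k[0]*O[:2])
```

```text
[ 1.13012195e-01 -9.93593574e-01  6.97438965e+02 -3.83753738e+01] 6.488991 thick 17.261623 80 80
[9.93467391e-01 1.14116475e-01 6.07738770e+02 1.34885147e+02] 6.552667 26
corner(base) [678.8637  124.93668]
corner(outer-18) [678.0881  124.84759]
```

```bash
cat >> h.py <<'E'
YAW=0.1138; C0=np.array([678.5,124.9])
RC=np.array([[np.cos(YAW),-np.sin(YAW)],[np.sin(YAW),np.cos(YAW)]])
def W(x,y,z): return [*(C0+RC@[x,y]),z]
def Cf(p): return RC.T@(np.array(p[:2])-C0)
from scipy.spatial.transform import Rotation as R
def q(a): # tool y along world angle a, pointing down
    y=np.array([np.cos(a),np.sin(a),0]);z=np.array([0,0,-1.]);return R.from_matrix(np.c_[np.cross(y,z),y,z]).as_quat()
def best(pos,a):
    c=[(abs(s[5]),o) for o in (q(a),q(a+np.pi)) for s in [bot.solve_ik(pos,o)] if s is not None];return min(c,key=lambda t:t[0])[1]
def st():
    s=bot.read_state();print("t %.2f"%s['t'],"corner-frame",Cf(s['tcp_pos']).round(1),"z %.1f"%s['tcp_pos'][2],"F",s['contact_force'].round(1),"w %.1f"%s['width']);return s
E
python3 - <<'E'
from h import *
yb=np.radians(21.8);xb=np.array([np.cos(yb),np.sin(yb)])
p=np.array([550,-117])-xb*82
a=yb+np.pi/2
for o in (q(a),q(a+np.pi)): print(bot.solve_ik([*p,150],o))
o=best([*p,150],a)
bot.move_ptp([*p,150],o);st()
bot.line_to([*p,10],150);st()
save("side","s2");save("top","t2")
E
```

```text
[ 0.0951383   0.13143003 -0.4827582   0.         -0.9566081  -1.28545285]
[ 0.0951383   0.13143003 -0.4827582   0.         -0.9566081   1.85613981]
t 3.14 corner-frame [-233.8 -246.9] z 150.0 F [0.4 0.1 0.3] w 87.6
t 4.22 corner-frame [-233.6 -247.4] z 10.6 F [-0.6  0.2  0. ] w 87.5
```

View pics/s2.png

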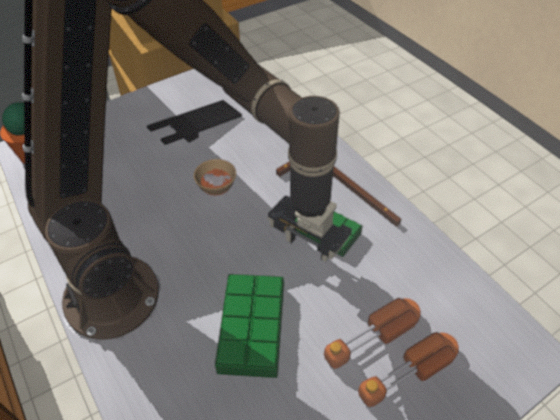

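The side view shows the hand down on the robot side of organizer A, with the fingers at about (288,232) and (325,250). Both are clear of the box and the larger look-alike. Next I push and turn it towards the longer ledge.

Run:
```python
from h import *
s=bot.read_state()
yb=np.radians(21.8);xb=np.array([np.cos(yb),np.sin(yb)])
p=np.array(s['tcp_pos'][:2])
bot.line_to([*(p+xb*35),10],80);st()          # contact + 10mm push
# now turn to corner yaw while advancing
tc=Cf(p+xb*35);
a0=21.8
o=best([*(p+xb*35),10],YAW+np.pi/2)
# keep same branch as the present orientation
cur=s['eef_rot'];o=min((q(YAW+np.pi/2),q(YAW-np.pi/2)),key=lambda t:-abs(np.dot(t,cur)))
bot.line_to(W(-135,tc[1],10),60,ori=o);st()
bot.line_to(W(-116,tc[1],10),50);st()
save("side","s3");save("top","t3")
```

```text
t 4.92 corner-frame [-199.5 -238. ] z 9.8 F [-0.   0.1 -0.6] w 87.6
t 6.16 corner-frame [-134.9 -238.2] z 10.0 F [ 0.2  0.1 -0.7] w 87.4
t 6.69 corner-frame [-115.3 -238.1] z 10.0 F [-0.1  0.3 -0.1] w 87.6
```

View pics/s3.png

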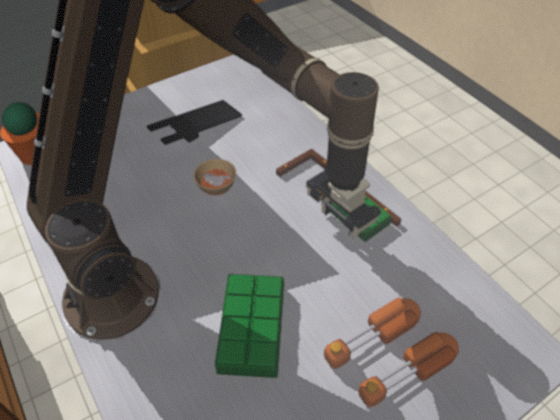

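View pics/t3.png

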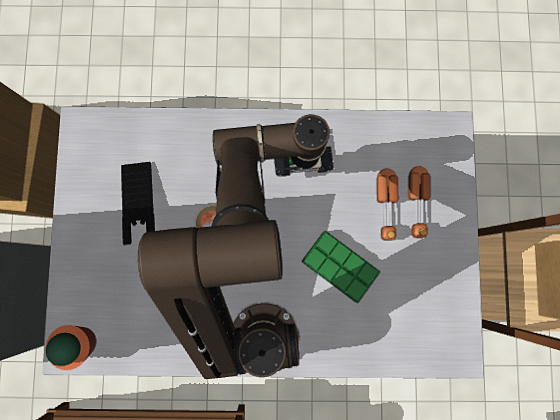

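The box moved with the fingers. In the side view it now sits near the longer ledge, and nothing else has shifted. Next I feel forward in 1 mm steps until it meets the ledge.

```bash
cat >> h.py <<'E'
def creep(axis,maxd,flim,step=1.0,v=20):
    s=bot.read_state();c=Cf(s['tcp_pos']);z=10;d=0;ax=np.array(axis,float);w=RC@ax
    f0=s['contact_force'][:2]@w;log=[]
    while d<maxd:
        d+=step;bot.line_to(W(*(c+ax*d),z),v)
        s=bot.read_state();f=-(s['contact_force'][:2]@w);log.append((round(float(Cf(s['tcp_pos'])@ax),1),round(float(f),1)))
        if f>flim: break
    print(log[-8:]);st()
E
python3 - <<'E'
from h import *
creep([1,0],20,10)
E
```

```text
[(-113.9, 0.3), (-113.3, 3.3), (-111.7, 1.7), (-110.6, 1.7), (-109.6, 0.9), (-109.6, 5.7), (-109.6, 7.5), (-109.6, 10.3)]
t 9.04 corner-frame [-109.6 -238.2] z 9.8 F [-10.3  -0.5   7.1] w 87.7
```

Run:
```python
from h import *
c=Cf(bot.read_state()['tcp_pos'])
bot.line_to(W(c[0]-20,c[1],10),100)
bot.line_to(W(c[0]-20,c[1],130),200)
p=W(-50,-375,130)
for o in (q(YAW),q(YAW+np.pi)): print(bot.solve_ik(p,o))
bot.move_ptp(p,best(p,YAW));bot.move_gripper(40);st()
save("side","s4");im=save("top","t4")
for c in green(im):
    r=cv2.minAreaRect(plane("top",c,38).astype(np.float32));print(Cf(r[0]).round(1),np.round(r[1]),round(r[2],1),Cf(r[0]), [Cf(b).round().tolist() for b in cv2.boxPoints(r)])
```

```text
[-0.0902628   0.49169091 -0.00543376  0.         -1.07367165 -2.93752985]
[-0.0902628   0.49169091 -0.00543376  0.         -1.07367165  0.2040628 ]
t 12.68 corner-frame [ -50. -375.] z 130.0 F [ 0.6  0.3 -0.3] w 40.1
[-647.9  617.4] [ 95. 111.] 10.0 [-647.88702648  617.36082567] [[-699.0, 670.0], [-692.0, 559.0], [-597.0, 565.0], [-604.0, 676.0]]
[-472.8 -332.5] [234. 132.] 53.7 [-472.78327956 -332.49759431] [[-601.0, -374.0], [-504.0, -463.0], [-345.0, -291.0], [-441.0, -202.0]]
[ -51.4 -283.5] [98. 75.] 6.5 [ -51.35911106 -283.47608452] [[-100.0, -246.0], [-101.0, -321.0], [-2.0, -321.0], [-2.0, -246.0]]
```

View pics/s4.png

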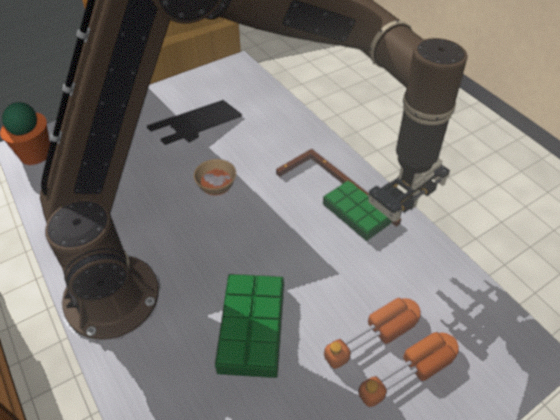

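View pics/t4.png

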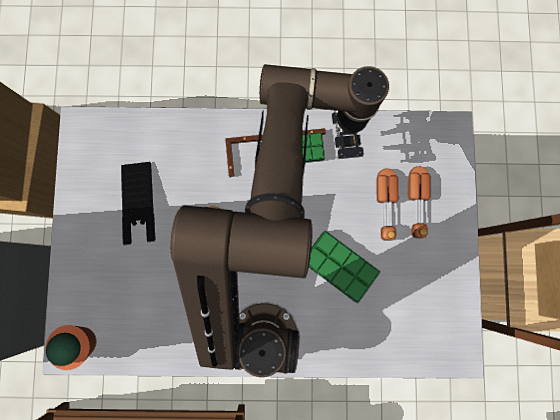

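Side and top views both show the box against the longer ledge. Its free end is at y_c≈-321 mm and the hand is clear beyond it. Next I push along the ledge.

Run:
```python
from h import *
bot.line_to(W(-53,-375,10),150);st()
bot.line_to(W(-53,-336,10),120);st()
bot.line_to(W(-53,-195,10),70);st()
creep([0,1],25,10)
save("side","s5")
```

```text
t 13.73 corner-frame [ -52.2 -375.3] z 11.0 F [ 0.3 -0.3  1. ] w 40.0
t 14.21 corner-frame [ -52.5 -335.4] z 10.8 F [-0.2  0.8  0.6] w 40.1
t 16.38 corner-frame [ -52.8 -195.1] z 10.0 F [-0.6 -1.6  0.3] w 39.7
[(-183.1, 1.9), (-182.1, 2.8), (-181.0, 2.1), (-180.0, 1.6), (-179.0, 1.7), (-178.5, 4.9), (-178.4, 9.4), (-178.4, 16.0)]
t 21.12 corner-frame [ -52.9 -178.4] z 10.1 F [  2.1 -15.9  -2.1] w 39.6
```

View pics/s5.png

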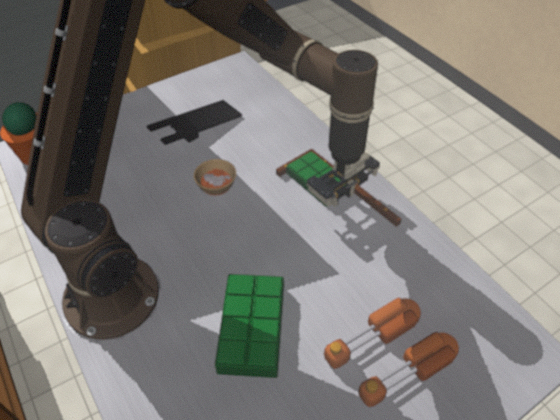

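A firm stop at y_c=-178.4 means the end is against the shorter ledge. I'll back off and press the long side once more, then check.

Run:
```python
from h import *
c=Cf(bot.read_state()['tcp_pos'])
bot.line_to(W(c[0],c[1]-25,10),100)
bot.line_to(W(c[0],c[1]-25,120),200)
p=W(-150,-90,120)
o=best(p,YAW+np.pi/2);bot.move_ptp(p,o);bot.move_gripper(87);st()
bot.line_to(W(-150,-90,10),120)
bot.line_to(W(-118,-90,10),70);st()
creep([1,0],20,12)
c=Cf(bot.read_state()['tcp_pos'])
bot.line_to(W(c[0]-25,c[1],10),100)
bot.line_to(W(c[0]-25,c[1],150),200)
save("side","s6");p=W(-250,-300,250)
bot.move_ptp(p,best(p,YAW));st()
save("side","s7");im=save("top","t7")
for c in green(im):
    r=cv2.minAreaRect(plane("top",c,38).astype(np.float32));print(Cf(r[0]).round(1),np.round(r[1]),round(r[2],1))
t=cv2.imread("pics/top0.png");
for n,a in(("side7",("pics/s7.png",130,240,255,415)),("top7",("pics/t7.png",115,195,210,345))):
    f,r0,r1,c0,c1=a;cv2.imwrite(f"pics/{n}c.png",cv2.resize(cv2.imread(f)[r0:r1,c0:c1],None,fx=5,fy=5,interpolation=cv2.INTER_CUBIC))
```

```text
t 24.46 corner-frame [-150.  -90.] z 120.0 F [ 0.5 -0.7  0.1] w 86.9
t 26.13 corner-frame [-118.2  -90.1] z 9.6 F [-0.9 -0.4  0.7] w 87.1
[(-112.1, 0.2), (-111.2, 0.7), (-110.2, 0.3), (-109.7, 1.9), (-109.7, 4.9), (-109.7, 8.2), (-109.7, 11.8), (-109.7, 13.9)]
t 29.38 corner-frame [-109.7  -90.5] z 9.3 F [-14.1   0.9   9.5] w 87.0
t 31.80 corner-frame [-250.  -299.7] z 249.1 F [-0.1  0.3 -0.5] w 86.7
[-648.3  618.8] [ 97. 107.] 3.4
[-472.8 -332.5] [234. 132.] 53.7
```

View pics/side7c.png

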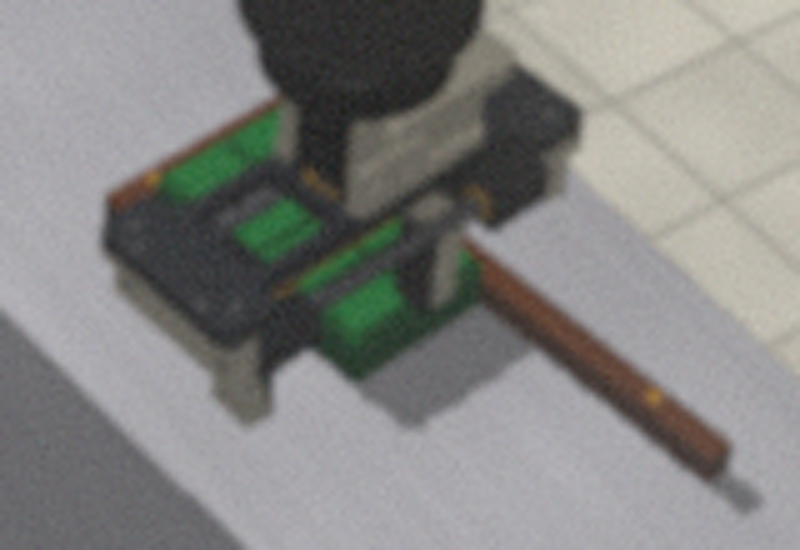

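View pics/t7.png

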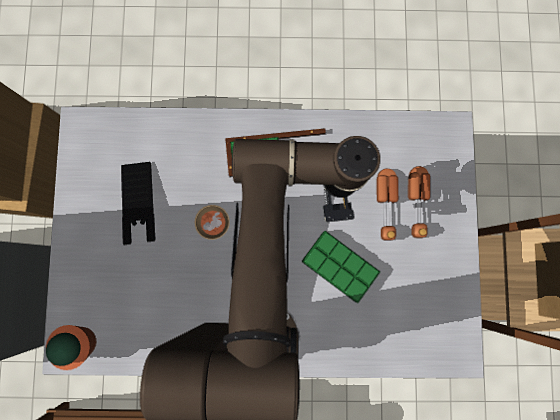

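Both views are blocked by the arm: the hand hides the box in the side view and the forearm hides it in the top view. I'll swing back to the start pose to check.

Run:
```python
from h import *
bot.move_joints([1.625,0.359,0.012,0,-1.224,-0.288]);st()
save("side","s8");im=save("top","t8")
for n,i in(("top",im),):
  for c in green(i):
    r=cv2.minAreaRect(plane(n,c,38).astype(np.float32));print(Cf(r[0]).round(1),np.round(r[1]),round(r[2]-np.degrees(YAW),1))
a=cv2.imread("pics/s8.png")[130:240,260:410];b=cv2.imread("pics/t8.png")[115:195,210:345]
f=lambda x,k:cv2.resize(x,None,fx=k,fy=k,interpolation=cv2.INTER_CUBIC)
cv2.imwrite("pics/s8c.png",f(a,5));cv2.imwrite("pics/t8c.png",f(b,5))
o=cv2.imread("pics/top0.png");d=cv2.absdiff(o,cv2.imread("pics/t8.png")).max(2)
for nm,(r0,r1,c0,c1) in dict(bowl=(200,245,190,235),jack=(155,250,115,162),trees=(160,245,370,436),big=(225,305,300,382)).items(): print(nm,(d[r0:r1,c0:c1]>40).sum())
```

```text
t 35.09 corner-frame [-457.5  587.3] z 226.6 F [-0.8 -1.2  0.2] w 86.7
[-649.4  618.9] [ 91. 107.] -0.1
[-472.9 -332.3] [234. 132.] 46.9
[-51.7 -84.2] [ 99. 169.] 0.0
bowl 0
jack 0
trees 0
big 14
```

View pics/s8c.png

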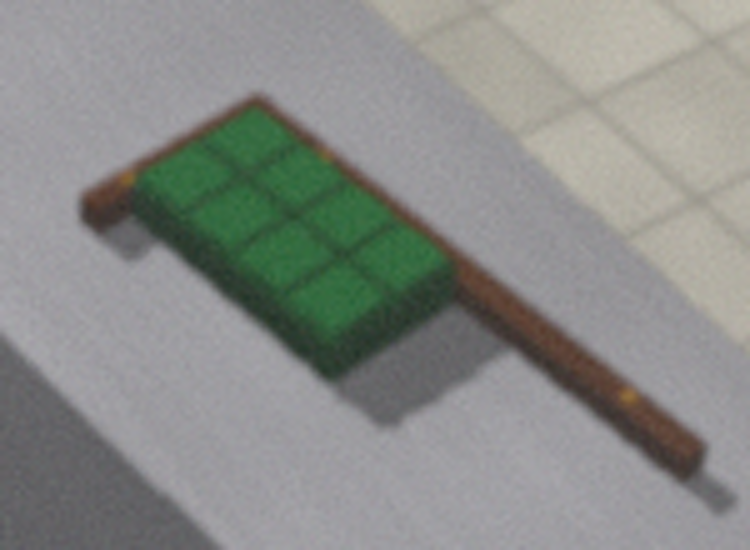

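View pics/t8c.png

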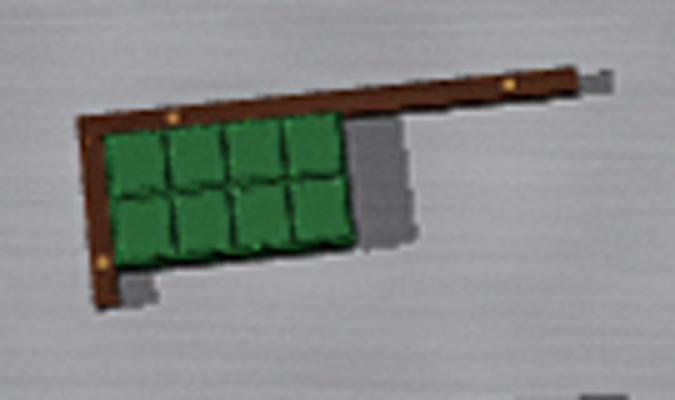

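Both crops show the organizer tucked into the corner, with its far corner at about (231,141) in the top view and no gap along either ledge. Its yaw differs from the ledge's by 0.0°. I'm handing it in.

```bash
python3 -c "
from plant import bot
bot.close_job();print('done')"
```

```text
the job is handed in; nothing more can be done
done
```

The job is handed in at about 35 s of the 67 s allowed: the organizer (the 96 x 170 mm one, not the larger look-alike) is in the inside corner of the ledge. I turned and pushed its long side onto the longer ledge with the open fingers, slid it by its end to the shorter ledge, and pressed the long side again.

**Final checks:**
- **Position:** the last top view puts its centre at x -51.7, y -84.2 mm (nominal -48, -85), with a yaw error of 0.0°. No gap shows along either ledge in either view.
- **Contact:** both pushes ended in a firm stop, at 14 to 16 N.
- **Other objects:** picture differences for the bowl, jack and shoe trees were zero. The larger organizer measured the same place and size; 14 pixels changed there, which I put down to shadow or noise.
- **Hand:** it is back at the start pose, clear of everything.

**Disagreement:** the x reading is 3.7 mm off nominal. I put this down to the visible near side widening the outline (99 mm measured instead of 96) and the 2 mm calibration tolerance, because the fingers stopped at the same x both times (-109.6 and -109.7 mm).

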